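Load the reagent rail in order of height

ROBOT

A 6-joint arm with a two-finger parallel gripper is mounted at the origin on the work surface. World frame = base frame: x ahead of the robot, y to its left, z up, the work surface at z = 0. Lengths are in m, angles in rad, forces in N, time in s.
With the tool pointing down it reaches from about 0.35 to 0.775 m from the base axis. Payload 5.5 kg.
Tool frame: the origin (TCP) lies between the finger pads; the fingertips stand 17 mm ahead of it and the grasp point (between the pads) lies 2 mm behind it; z points along the fingers, y is the line along which they close (so a half turn about z gives the same grasp; the last joint's range is limited). The gripper opens to 85 mm and grips with 20 to 120 N. Pads are 22 mm wide; open, the fingers measure 114 mm over their backs; the gripper's body (76 mm by 85 mm) begins 54 mm behind the grasp point. The pads swing forward as they close: fully open they stand 13 mm farther back than shut.
Start: joints at [1.094, 0.313, 0.046, 1.304, 0, 1.431], TCP at [0.19, 0.543, 0.248] pointing down, gripper open.
Joint ranges: [-2.76, 2.76], [-0.86, 1.69], [-1.03, 1.26], [-2.2, 2.34], [-1.47, 1.5], [-3.14, 3.14]. Speed limits (rad/s): [2.57, 2.57, 3.14, 3.14, 3.14, 3.14].

INTERFACE

Orientations are given as [roll, pitch, yaw] about the fixed x, y, z axes, in that order (R = Rz(yaw) Ry(pitch) Rx(roll)).
In Python, from workcell import robot gives the robot as it stands.
- The arm moves only by the shell command python3 -m pendant 'ROWS' [FORCE]. ROWS is text: rows parted by semicolons, each of 7 numbers parted by spaces: the shift along the world's x, y, z in m, then the turn, a rotation vector about the world's x, y, z in degrees, then the finger opening in m, from 0 to 0.0854. A call has 1 to 10 rows; each row is the pose to reach, as a shift and turn from the pose commanded when the call began; what a row does not reach only later rows make up. A row lasts 1/10 s, in which the tool goes at most 50 mm and 8.59 degrees, less where a joint would pass 70% of its speed; a pose out of reach is approached as far as the arm can. A call with a gripper value outside its range is refused whole. The fingers move at their own pace and stop on an object; FORCE is the grip in N (left out, the last holds). Time passes only in rows, so rows that repeat a pose let the fingers close. It gives the time, the measured TCP pose, the force, the opening and the grip force at its end, in the units of the state.
- robot.get_state(): the state, without advancing time (a new reading comes with each control period).
- robot.read_camera(name): name is "scene" or "top" or "wrist"; returns the picture (420x560x3 uint8, blue, green, red); there is no depth.
- robot.camera_params(name): a dict with "fx", "fy", "cx", "cy" (pixels), "dist" ([k1, k2, p1, p2, k3] as OpenCV has them; the pictures are not rectified), "world_from_camera" (4x4, takes a point from camera to world coordinates). Camera axes: x right, y down, z forward; pixel columns grow to the right and rows downward; lengths in m; the calibration is good to about 2 mm. A picture is of the moment at which its call begins: read the wrist's pose just before it. camera_params takes no time and is no camera call; for the wrist camera it gives the pose at the moment of the call.
- robot.close_job(): hands the job in; it is judged then, once.
The state is a dict: "time_s": time; "joint_positions": joint angles; "qvel": joint speeds; "joint_torque": joint torques, N m; "position": TCP position; "tool_rot": TCP orientation; "contact_force": force on the tool from outside, world axes, zero at the start; "torque": the same for the moment, N m; "width": finger opening in m; "grasp_force": force on a finger pad.
Only numpy, scipy, OpenCV 4.12 (cv2) and the standard library are available. Lean on these libraries where they do the work, as an engineer would, in place of code of your own. Each camera call takes 0.05 s, during which the arm holds its last target. There are 200 camera calls.

TASK

Load the analyser's reagent rail: stand the four white bottles on the four round marks, one centred on each mark, in order of height, with the tallest on the mark next to the tall scanner post and the shortest on the mark farthest from it. Do not let any bottle tip over at any time, and leave all four standing upright and still.

Things in the scene. Friction and masses are not known exactly. Their poses are not given: they have to be found in the camera images.
- bottle_a_mid (a point): The shortest of the four bottles: round, white plastic with a paper band and a black cap, 48 mm high and 30 mm across, standing upright on the table at the start. The point is the bottle's centre, half-way up (24 mm above its foot), z up along its axis. The straight, graspable wall runs from the foot to 31 mm up; the cap is 23 mm across. About 40 g.
- bottle_b_mid (a point): The second shortest of the four bottles: round, white plastic with a paper band and a black cap, 66 mm high and 34 mm across, standing upright on the table at the start. The point is the bottle's centre, half-way up (33 mm above its foot), z up along its axis. The straight, graspable wall runs from the foot to 49 mm up; the cap is 27 mm across. About 70 g.
- bottle_c_mid (a point): The second tallest of the four bottles: round, white plastic with a paper band and a black cap, 84 mm high and 38 mm across, standing upright on the table at the start. The point is the bottle's centre, half-way up (42 mm above its foot), z up along its axis. The straight, graspable wall runs from the foot to 67 mm up; the cap is 30 mm across. About 110 g.
- bottle_d_mid (a point): The tallest of the four bottles: round, white plastic with a paper band and a black cap, 102 mm high and 42 mm across, standing upright on the table at the start. The point is the bottle's centre, half-way up (51 mm above its foot), z up along its axis. The straight, graspable wall runs from the foot to 85 mm up; the cap is 33 mm across. About 160 g.
- mark_1: Round flat grey mark with a dark rim, 50 mm across, on top of the rail; the one at the rail's -y end in the rail's own frame. Origin at its centre on the rail's top face, which is 8 mm above the table; x across the rail, y along the rail, z up. The rail is a fixed flat aluminium bar, 80 mm wide and 490 mm long, running roughly across in front of the robot; its four marks are 85 mm apart. The mark is only a print: a bottle stands flat on it.
- mark_2: Round flat grey mark with a dark rim, 50 mm across, on top of the rail; the one second from the rail's -y end in the rail's own frame. Origin at its centre on the rail's top face, which is 8 mm above the table; x across the rail, y along the rail, z up. The rail is a fixed flat aluminium bar, 80 mm wide and 490 mm long, running roughly across in front of the robot; its four marks are 85 mm apart. The mark is only a print: a bottle stands flat on it.
- mark_3: Round flat grey mark with a dark rim, 50 mm across, on top of the rail; the one second from the rail's +y end in the rail's own frame. Origin at its centre on the rail's top face, which is 8 mm above the table; x across the rail, y along the rail, z up. The rail is a fixed flat aluminium bar, 80 mm wide and 490 mm long, running roughly across in front of the robot; its four marks are 85 mm apart. The mark is only a print: a bottle stands flat on it.
- mark_4: Round flat grey mark with a dark rim, 50 mm across, on top of the rail; the one at the rail's +y end in the rail's own frame. Origin at its centre on the rail's top face, which is 8 mm above the table; x across the rail, y along the rail, z up. The rail is a fixed flat aluminium bar, 80 mm wide and 490 mm long, running roughly across in front of the robot; its four marks are 85 mm apart. The mark is only a print: a bottle stands flat on it.
- scanner: Tall scanner post: light grey upright box with dark windows, 50 x 50 mm and 90 mm high, fixed on one end of the rail, 85 mm beyond the nearest mark (the other end carries only a low grey stop, 18 mm high). Which end it stands at changes from start to start. Origin at the centre of its foot, on the rail's top face; y along the rail, z up.

How it is judged:
By the outcome, as a careful person would: the job done as asked, in the order asked, and still so for the second after the job is handed in, with the robot touching nothing.
It also fails if it takes over 106 s, if anything falls off the work surface, if the arm or the gripper's body presses on something with over 40 N, if the wrist force passes 120 N, or if a joint passes its speed limit or range.

## Working session

There is one attempt and no reset: what is moved stays moved. The work goes in short steps, Python scripts to look and compute and a shell command to move; the robot and the scene stay as the last step left them, time stands still between calls to the robot, and variables do not carry over. Pictures are saved under pics/ and viewed, at most 14 in all, crops included, and the job is handed in when it is done.

```bash
mkdir -p pics; ls
python3 - <<'E'
from workcell import robot
import cv2
print(robot.get_state())
for n in("scene","top"):
    cv2.imwrite(f"pics/{n}0.png",robot.read_camera(n)); p=robot.camera_params(n); print(p)
E
```

```text
pics
{'time_s': 0.0, 'joint_positions': array([ 1.09443619e+00,  3.14003545e-01,  4.49726783e-02,  1.30357870e+00,
       -5.88050574e-06,  1.43123486e+00]), 'qvel': array([0.00108314, 0.00041015, 0.0009768 , 0.00073642, 0.00163755,
       0.00064868]), 'joint_torque': array([-4.50801999e-04, -4.80622315e+01,  2.98532706e+01,  1.92543631e-02,
        4.52744018e-05,  1.35347162e-05]), 'position': array([0.18978874, 0.54227275, 0.24740446]), 'tool_rot': array([-3.13979623e+00, -2.46413668e-04,  2.80479376e+00]), 'contact_force': array([-0.2593783 , -0.35202644, -1.07351104]), 'torque': array([-0.00410772,  0.0080557 , -0.03866204]), 'grasp_force': 0.0, 'width': 0.08553721990844}
{'fx': 499.0446154755114, 'fy': 499.0446154755114, 'cx': 278.3825569498026, 'cy': 215.73531302206982, 'dist': array([-0.13059163,  0.        ,  0.        ,  0.        ,  0.        ]), 'world_from_camera': array([[ 0.61832597,  0.63388369, -0.46461217,  0.95697231],
       [ 0.78575984, -0.48660749,  0.38183063, -0.34708688],
       [ 0.01595245, -0.60116938, -0.79896239,  0.76706653],
       [ 0.        ,  0.        ,  0.        ,  1.        ]])}
{'fx': 487.6813238138237, 'fy': 487.6813238138237, 'cx': 281.15483373004054, 'cy': 205.21352430112896, 'dist': array([-0.00531662,  0.        ,  0.        ,  0.        ,  0.        ]), 'world_from_camera': array([[ 0.00699989, -0.9981032 ,  0.06116382,  0.46848295],
       [-0.99976175, -0.00824989, -0.02020828,  0.0234002 ],
       [ 0.02067454, -0.0610078 , -0.99792315,  0.9313012 ],
       [ 0.        ,  0.        ,  0.        ,  1.        ]])}
```

View pics/top0.png

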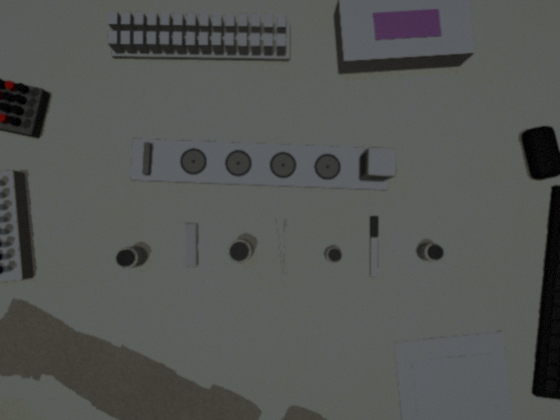

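View pics/scene0.png

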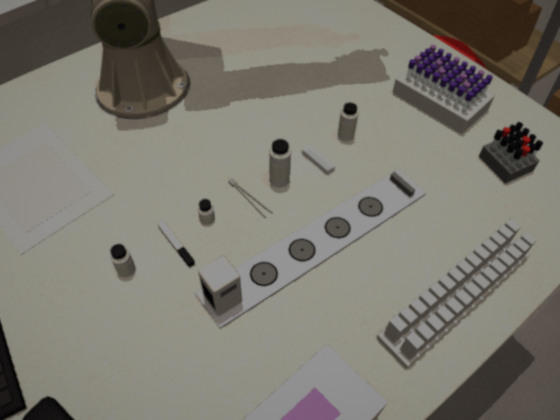

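The top view shows the rail with marks at about (193,161), (238,163), (283,165) and (327,166), and the scanner at (378,163) on the right, which is the -y end. The caps are at (127,257) c, (240,250) d, (333,254) a and (432,252) b, and the scene view agrees on heights. I'll enlarge for exact pixels.

Run:
```python
import cv2,numpy as np
im=cv2.imread("pics/top0.png"); im=cv2.convertScaleAbs(im,alpha=1.6)
tiles=[]
for (u,v) in [(127,257),(240,250),(333,254),(432,252),(193,161),(327,166)]:
    t=cv2.resize(im[v-20:v+20,u-20:u+20],None,fx=6.5,fy=6.5,interpolation=cv2.INTER_CUBIC)
    for k in range(0,40,5):
        cv2.line(t,(int(k*6.5),0),(int(k*6.5),5 if k!=20 else 12),(0,0,255),1);cv2.line(t,(0,int(k*6.5)),(5 if k!=20 else 12,int(k*6.5)),(0,0,255),1)
    tiles.append(t)
cv2.imwrite("pics/crop.png",np.vstack([np.hstack(tiles[:3]),np.hstack(tiles[3:])]))
```

```text
(no output)
```

View pics/crop.png

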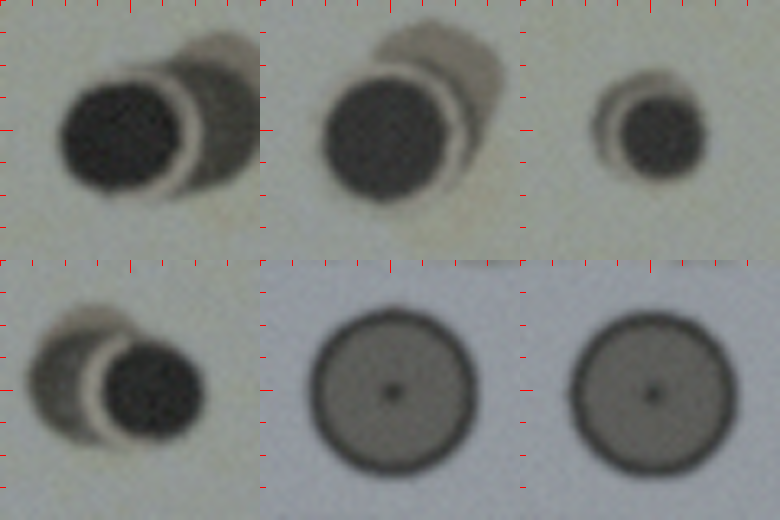

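The crop gives cap-top centres, as tile px: c (116,137), d (127,139), a (143,138.5), b (153.5,130.5). The mark centres are (133,132) for the left one and (133,133.5) for the right.

```bash
cat > h.py <<'E'
import cv2,numpy as np
from workcell import robot
def ray(name,px,z,p=None):
    p=p or robot.camera_params(name); K=np.array([[p['fx'],0,p['cx']],[0,p['fy'],p['cy']],[0,0,1]])
    n=cv2.undistortPoints(np.array([[px]],float),K,np.array(p['dist'])).ravel()
    T=np.array(p['world_from_camera']); d=T[:3,:3]@[n[0],n[1],1]; o=T[:3,3]
    return o+d*(z-o[2])/d[2]
def pix(name,X,p=None):
    p=p or robot.camera_params(name); K=np.array([[p['fx'],0,p['cx']],[0,p['fy'],p['cy']],[0,0,1]])
    T=np.linalg.inv(p['world_from_camera'])
    return cv2.projectPoints(np.array([X],float),cv2.Rodrigues(T[:3,:3])[0],T[:3,3],K,np.array(p['dist']))[0].ravel()
E
python3 - <<'E'
from h import *
np.set_printoptions(precision=4,suppress=True)
for n,c,t,z in [('c',(127,257),(116,137),.084),('d',(240,250),(127,139),.102),('a',(333,254),(143,138.5),.048),('b',(432,252),(153.5,130.5),.066),('m4',(193,161),(133,132),.008),('m1',(327,166),(133,133.5),.008)]:
    px=[c[i]-20+(t[i]+.5)/6.5-.5 for i in (0,1)]; X=ray('top',px,z); print(n,px,X,pix('scene',X)); 
    if n=='m4':M=X
d=M-X; print(np.linalg.norm(d), np.degrees(np.arctan2(-d[0],d[1])),X+d/3,X+2*d/3)
s=robot.get_state();print(s['position'],s['tool_rot'],robot.camera_params('wrist'))
print(ray('top',(327,166),.008))
E
```

```text
c [124.42307692307692, 257.65384615384613] [0.4279 0.2751 0.084 ] [350.8597 106.417 ]
d [239.1153846153846, 250.96153846153845] [0.4412 0.0772 0.102 ] [280.4368 144.4794]
a [334.5769230769231, 254.8846153846154] [ 0.4334 -0.0917  0.048 ] [205.2444 202.777 ]
b [435.1923076923077, 251.65384615384616] [ 0.441 -0.269  0.066] [118.9693 249.15  ]
m4 [193.03846153846155, 160.8846153846154] [0.6081 0.1728 0.008 ] [371.211  206.5887]
m1 [327.03846153846155, 166.1153846153846] [ 0.6006 -0.0824  0.008 ] [264.4042 273.7414]
0.255393890634802 -1.6795124400176948 [0.6031 0.0026 0.008 ] [0.6056 0.0877 0.008 ]
[0.1898 0.5423 0.2475] [-3.14   -0.0002  2.8048] {'fx': 376.06685221507746, 'fy': 376.06685221507746, 'cx': 276.18555011971296, 'cy': 210.59964183995268, 'dist': array([0.0073, 0.    , 0.    , 0.    , 0.    ]), 'world_from_camera': array([[ 0.3312,  0.9023,  0.276 ,  0.1198],
       [ 0.9436, -0.3165, -0.0976,  0.5666],
       [-0.0007,  0.2928, -0.9562,  0.3727],
       [ 0.    ,  0.    ,  0.    ,  1.    ]])}
[ 0.6009 -0.0824  0.008 ]
```

```bash
python3 -m pendant '0.024 -0.027 -0.005 0 0 -8 0.085;0.048 -0.054 -0.01 0 0 -16 0.085;0.072 -0.081 -0.015 0 0 -24 0.085;0.096 -0.108 -0.02 0 0 -32 0.085;0.12 -0.135 -0.025 0 0 -40 0.085;0.144 -0.162 -0.03 0 0 -48 0.085;0.168 -0.189 -0.035 0 0 -56 0.085;0.2 -0.22 -0.04 0 0 -63 0.085;0.238 -0.268 -0.048 0 0 -70.7 0.085;0.238 -0.268 -0.048 0 0 -70.7 0.085' 30
python3 - <<'E'
from h import *
print(robot.get_state()); cv2.imwrite("pics/w1.png",robot.read_camera("wrist")); print(pix('wrist',(.4279,.2751,.084)))
E
```

```text
time_s: 1.1
position: [0.4301, 0.2714, 0.1992]
tool_rot: [-3.141, 0.002, 1.564]
contact_force: [-0.1, 0.6, -0.1]
width: 0.0848
grasp_force: 0.0
{'time_s': 1.1, 'joint_positions': array([ 4.05639211e-01,  2.07097696e-01, -2.16671691e-01,  1.14813014e+00,
       -1.26327575e-03,  1.98339562e+00]), 'qvel': array([-0.16861713,  0.01859977, -0.00144259, -0.00515374,  0.03804308,
       -0.27016875]), 'joint_torque': array([ -0.05454894, -41.15980983,  29.02331471,  -0.16540478,
        -0.25825443,   0.5656842 ]), 'position': array([0.43009968, 0.27138503, 0.19921688]), 'tool_rot': array([-3.14108859e+00,  1.59963746e-03,  1.56383734e+00]), 'contact_force': array([-0.149483  ,  0.59995965, -0.14891151]), 'torque': array([ 0.01320425, -0.01999085,  0.00103701]), 'grasp_force': 0.0, 'width': 0.08484054810504948}
[272.65482882 206.42698771]
```

View pics/w1.png

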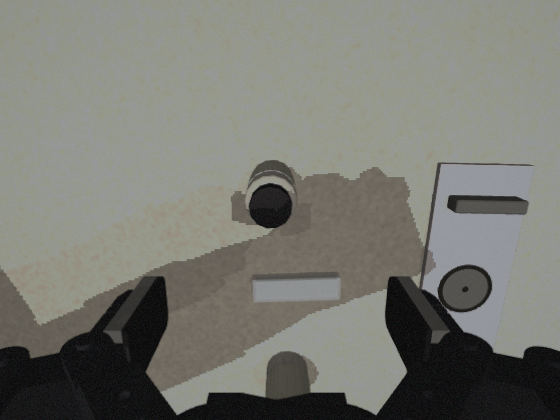

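The wrist view shows c's cap at (270,206), within 3 px of the prediction. I'll descend and grip.

```bash
python3 -m pendant '0 0 -0.02 0 0 0 0.085;0 0 -0.05 0 0 0 0.085;0 0 -0.08 0 0 0 0.085;0 0 -0.11 0 0 0 0.085;0 0 -0.135 0 0 0 0.085;0 0 -0.15 0 0 0 0.085;0 0 -0.15 0 0 0 0.085;0 0 -0.15 0 0 0 0.085;0 0 -0.15 0 0 0 0.07;0 0 -0.15 0 0 0 0.06'
python3 -m pendant '0 0 0 0 0 0 0.05;0 0 0 0 0 0 0.045;0 0 0 0 0 0 0.04;0 0 0 0 0 0 0.03;0 0 0 0 0 0 0.03;0 0 0 0 0 0 0.03;0 0 0 0 0 0 0.03' 30
```

```text
time_s: 2.15
position: [0.4288, 0.2754, 0.0515]
tool_rot: [3.14, -0.001, 1.571]
contact_force: [-1.0, 0.3, 0.4]
width: 0.0608
grasp_force: 0.0
time_s: 2.85
position: [0.4279, 0.2747, 0.0506]
tool_rot: [-3.142, -0.0, 1.571]
contact_force: [-2.4, -0.2, 6.3]
width: 0.0374
grasp_force: 29.8
```

```bash
python3 -m pendant '0 0 0.01 0 0 0 0.03;0 0 0.03 0 0 0 0.03;0 0 0.05 0 0 0 0.03;0.01 -0.016 0.06 0 0 0 0.03;0.03 -0.046 0.06 0 0 0 0.03;0.053 -0.083 0.06 0 0 0 0.03;0.077 -0.12 0.06 0 0 0 0.03;0.1 -0.157 0.06 0 0 0 0.03;0.123 -0.193 0.06 0 0 0 0.03;0.145 -0.226 0.06 0 0 0 0.03'
python3 -m pendant '0.015 -0.025 0 0 0 0 0.03;0.025 -0.04 0 0 0 0 0.03;0.0302 -0.0465 0 0 0 0 0.03;0.0302 -0.0465 0 0 0 0 0.03;0.0302 -0.0465 -0.01 0 0 0 0.03;0.0302 -0.0465 -0.025 0 0 0 0.03;0.0302 -0.0465 -0.04 0 0 0 0.03;0.0302 -0.0465 -0.047 0 0 0 0.03;0.0302 -0.0465 -0.05 0 0 0 0.03;0.0302 -0.0465 -0.0515 0 0 0 0.03'
python3 -m pendant '0 0 0 0 0 0 0.03;0 0 0 0 0 0 0.03'
```

```text
time_s: 3.85
position: [0.574, 0.0467, 0.1106]
tool_rot: [3.141, 0.0, 1.57]
contact_force: [0.9, 1.2, -2.1]
width: 0.0374
grasp_force: 30.4
time_s: 4.85
position: [0.6027, 0.003, 0.0587]
tool_rot: [-3.141, -0.0, 1.572]
contact_force: [-3.3, 1.2, 5.1]
width: 0.0374
grasp_force: 31.1
time_s: 5.05
position: [0.6038, 0.0022, 0.0595]
tool_rot: [3.14, 0.0, 1.571]
contact_force: [-0.1, 0.7, -1.5]
width: 0.0372
grasp_force: 30.4
```

```bash
python3 -m pendant '0 0 -0.001 0 0 0 0.03;0 0 -0.001 0 0 0 0.03;0 0 -0.001 0 0 0 0.04;0 0 -0.001 0 0 0 0.05;0 0 -0.001 0 0 0 0.06;0 0 -0.001 0 0 0 0.07;0 0 -0.001 0 0 0 0.08;0 0 0.01 0 0 0 0.085;0 0 0.035 0 0 0 0.085;0 0 0.065 0 0 0 0.085'
python3 -m pendant '0 0 0.03 0 0 0 0.085;0 0 0.06 0 0 0 0.085;0 0 0.08 0 0 0 0.085;-0.03 0.01 0.08 0 0 0 0.085;-0.07 0.03 0.08 0 0 0 0.085;-0.11 0.055 0.08 0 0 0 0.085;-0.15 0.073 0.08 0 0 0 0.085;-0.162 0.0746 0.08 0 0 0 0.085;-0.162 0.0746 0.08 0 0 0 0.085;-0.162 0.0746 0.08 0 0 0 0.085'
python3 -c "
from h import *
cv2.imwrite('pics/t1.png',cv2.resize(cv2.convertScaleAbs(robot.read_camera('top'),alpha=1.6)[120:290,100:350],None,fx=3.2,fy=3.2,interpolation=2))
print(robot.get_state()['position'])"
```

```text
time_s: 6.05
position: [0.6024, 0.0023, 0.1241]
tool_rot: [-3.139, -0.0, 1.571]
contact_force: [0.2, 0.4, 0.0]
width: 0.0849
grasp_force: 0.0
time_s: 7.05
position: [0.4428, 0.0766, 0.2048]
tool_rot: [3.139, 0.0, 1.571]
contact_force: [-0.0, -0.5, 1.0]
width: 0.085
grasp_force: 0.0
[0.44305028 0.07639037 0.20451191]
```

View pics/t1.png

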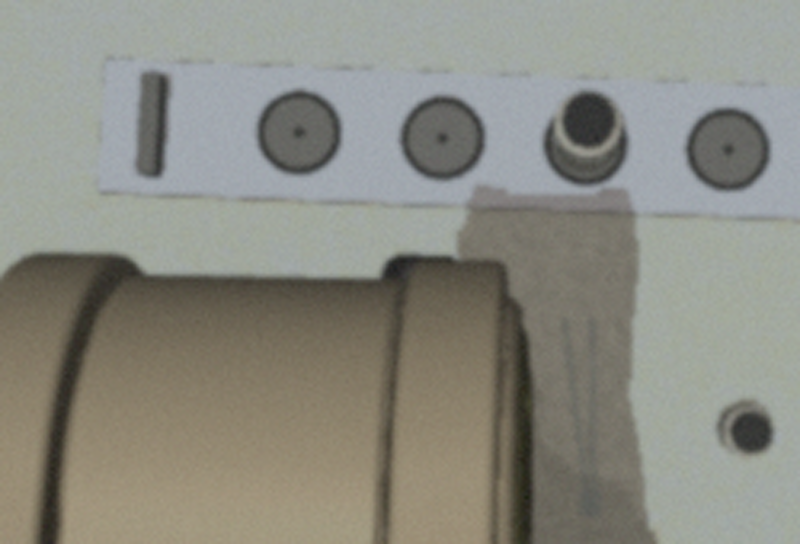

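c is centred on mark 2, with its cap at about (590,119) above its mark in the crop. d is next.

```bash
python3 -c "
from h import *
print(ray('top',(100+590.5/3.2-.35,120+118.5/3.2-.35),.092))"
python3 -m pendant '0 0 -0.02 0 0 0 0.085;0 0 -0.05 0 0 0 0.085;0 0 -0.08 0 0 0 0.085;0 0 -0.11 0 0 0 0.085;0 0 -0.13 0 0 0 0.085;0 0 -0.141 0 0 0 0.085;0 0 -0.141 0 0 0 0.085;0 0 -0.141 0 0 0 0.07;0 0 -0.141 0 0 0 0.06;0 0 -0.141 0 0 0 0.05' 30
python3 -m pendant '0 0 0 0 0 0 0.045;0 0 0 0 0 0 0.04;0 0 0 0 0 0 0.035;0 0 0 0 0 0 0.035;0 0 0 0 0 0 0.035;0 0 0 0 0 0 0.035'
```

```text
[0.60434899 0.0017417  0.092     ]
time_s: 8.1
position: [0.4423, 0.0768, 0.0639]
tool_rot: [3.139, 0.0, 1.571]
contact_force: [-0.2, -0.2, 0.2]
width: 0.0499
grasp_force: 0.0
time_s: 8.7
position: [0.4413, 0.0769, 0.0636]
tool_rot: [3.141, 0.0, 1.571]
contact_force: [-2.2, -0.9, 5.7]
width: 0.0417
grasp_force: 29.7
```

```bash
python3 -m pendant '0 0 0.01 0 0 0 0.03;0 0 0.035 0 0 0 0.03;0 0 0.065 0 0 0 0.03;0 0 0.09 0 0 0 0.03;0 -0.01 0.1 0 0 0 0.03;0.015 -0.035 0.1 0 0 0 0.03;0.04 -0.065 0.1 0 0 0 0.03;0.07 -0.095 0.1 0 0 0 0.03;0.1 -0.125 0.1 0 0 0 0.03;0.13 -0.145 0.1 0 0 0 0.03'
python3 -m pendant '0.018 -0.009 0 0 0 0 0.03;0.027 -0.0135 0 0 0 0 0.03;0.0294 -0.0146 0 0 0 0 0.03;0.0294 -0.0146 -0.01 0 0 0 0.03;0.0294 -0.0146 -0.03 0 0 0 0.03;0.0294 -0.0146 -0.055 0 0 0 0.03;0.0294 -0.0146 -0.075 0 0 0 0.03;0.0294 -0.0146 -0.086 0 0 0 0.03;0.0294 -0.0146 -0.09 0 0 0 0.03;0.0294 -0.0146 -0.0915 0 0 0 0.03'
python3 -m pendant '0 0 -0.001 0 0 0 0.03;0 0 -0.001 0 0 0 0.03;0 0 -0.001 0 0 0 0.03'
```

```text
time_s: 9.7
position: [0.5718, -0.071, 0.1622]
tool_rot: [-3.141, 0.0, 1.569]
contact_force: [0.8, 0.8, -1.8]
width: 0.0418
grasp_force: 30.9
time_s: 10.7
position: [0.5996, -0.0821, 0.0717]
tool_rot: [-3.14, -0.0, 1.571]
contact_force: [-4.0, -0.2, 4.5]
width: 0.0412
grasp_force: 32.0
time_s: 11.0
position: [0.6006, -0.0826, 0.0716]
tool_rot: [3.141, 0.0, 1.571]
contact_force: [-4.5, 0.9, 5.8]
width: 0.0417
grasp_force: 32.1
```

```bash
python3 -m pendant '0 0 0 0 0 0 0.045;0 0 0 0 0 0 0.055;0 0 0 0 0 0 0.065;0 0 0 0 0 0 0.075;0 0 0 0 0 0 0.085;0 0 0.01 0 0 0 0.085;0 0 0.04 0 0 0 0.085;0 0 0.08 0 0 0 0.085;0 0 0.115 0 0 0 0.085;0 0 0.129 0 0 0 0.085'
python3 -m pendant '-0.02 -0.02 0 0 0 0 0.085;-0.05 -0.05 0 0 0 0 0.085;-0.08 -0.085 0 0 0 0 0.085;-0.11 -0.12 0 0 0 0 0.085;-0.14 -0.155 0 0 0 0 0.085;-0.155 -0.18 0 0 0 0 0.085;-0.1596 -0.1866 0 0 0 0 0.085;-0.1596 -0.1866 -0.01 0 0 0 0.085;-0.1596 -0.1866 -0.03 0 0 0 0.085;-0.1596 -0.1866 -0.05 0 0 0 0.085'
python3 -c "
from h import *
cv2.imwrite('pics/t2.png',cv2.resize(cv2.convertScaleAbs(robot.read_camera('top'),alpha=1.6)[130:200,170:400],None,fx=3.4,fy=3.4,interpolation=2))
cv2.imwrite('pics/w2.png',robot.read_camera('wrist'));print(robot.get_state()['position'],pix('wrist',(.441,-.269,.066)))"
```

```text
time_s: 12.0
position: [0.6025, -0.0832, 0.2044]
tool_rot: [3.135, 0.002, 1.571]
contact_force: [0.5, -0.8, 0.0]
width: 0.0856
grasp_force: 0.0
time_s: 13.0
position: [0.442, -0.2684, 0.1487]
tool_rot: [3.14, 0.0, 1.572]
contact_force: [-0.6, 0.4, -0.4]
width: 0.0849
grasp_force: 0.0
[ 0.44013791 -0.26672476  0.14639041] [277.4931047  233.55807233]
```

View pics/t2.png

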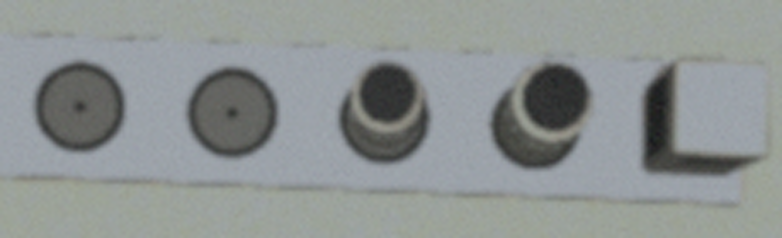

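View pics/w2.png

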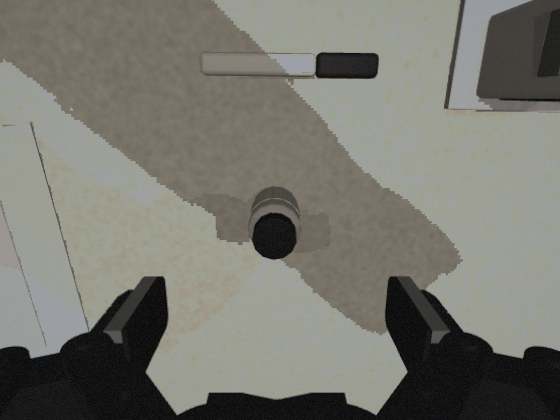

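d stands on its mark next to the scanner, with its cap at about (555,97). b's cap is at (274,236), as predicted. Now gripping b.

```bash
python3 -c "
from h import *
print(ray('top',(170+556/3.4-.35,130+98/3.4-.35),.110))"
python3 -m pendant '0 0 -0.02 0 0 0 0.085;0 0 -0.045 0 0 0 0.085;0 0 -0.075 0 0 0 0.085;0 0 -0.1 0 0 0 0.085;0 0 -0.111 0 0 0 0.085;0 0 -0.111 0 0 0 0.08;0 0 -0.111 0 0 0 0.07;0 0 -0.111 0 0 0 0.06;0 0 -0.111 0 0 0 0.05;0 0 -0.111 0 0 0 0.04' 30
python3 -m pendant '0 0 0 0 0 0 0.035;0 0 0 0 0 0 0.03;0 0 0 0 0 0 0.025;0 0 0 0 0 0 0.025;0 0 0 0 0 0 0.025'
```

```text
[ 0.59922855 -0.08121014  0.11      ]
time_s: 14.1
position: [0.4416, -0.2698, 0.0392]
tool_rot: [3.14, 0.001, 1.571]
contact_force: [0.4, -0.5, -0.5]
width: 0.0405
grasp_force: 0.0
time_s: 14.6
position: [0.441, -0.2696, 0.039]
tool_rot: [3.141, 0.001, 1.571]
contact_force: [-1.9, 0.2, 5.2]
width: 0.0334
grasp_force: 29.6
```

```bash
python3 -m pendant '0 0 0.01 0 0 0 0.025;0 0 0.035 0 0 0 0.025;0 0 0.065 0 0 0 0.025;0 0.01 0.09 0 0 0 0.025;0 0.035 0.1 0 0 0 0.025;0 0.07 0.1 0 0 0 0.025;0 0.11 0.1 0 0 0 0.025;0 0.15 0.1 0 0 0 0.025;0 0.19 0.1 0 0 0 0.025;0 0.23 0.1 0 0 0 0.025'
python3 -m pendant '0 0.035 0 0 0 0 0.025;0.015 0.065 0 0 0 0 0.025;0.045 0.09 0 0 0 0 0.025;0.08 0.11 0 0 0 0 0.025;0.115 0.12 0 0 0 0 0.025;0.145 0.125 0 0 0 0 0.025;0.16 0.1267 0 0 0 0 0.025;0.1646 0.1267 0 0 0 0 0.025;0.1646 0.1267 -0.015 0 0 0 0.025;0.1646 0.1267 -0.04 0 0 0 0.025'
python3 -m pendant '0 0 -0.02 0 0 0 0.025;0 0 -0.038 0 0 0 0.025;0 0 -0.047 0 0 0 0.025;0 0 -0.051 0 0 0 0.025;0 0 -0.0525 0 0 0 0.025;0 0 -0.0525 0 0 0 0.025;0 0 -0.0525 0 0 0 0.025'
```

```text
time_s: 15.6
position: [0.4409, -0.0379, 0.1389]
tool_rot: [3.141, -0.0, 1.57]
contact_force: [0.5, -0.5, -1.1]
width: 0.0332
grasp_force: 30.0
time_s: 16.6
position: [0.6066, 0.0872, 0.0999]
tool_rot: [3.138, -0.0, 1.571]
contact_force: [-0.1, 0.2, -1.2]
width: 0.0334
grasp_force: 30.0
time_s: 17.3
position: [0.6061, 0.0873, 0.047]
tool_rot: [3.14, -0.0, 1.571]
contact_force: [-0.9, -0.0, 3.3]
width: 0.0328
grasp_force: 30.4
```

```bash
python3 -m pendant '0 0 0 0 0 0 0.04;0 0 0 0 0 0 0.05;0 0 0 0 0 0 0.06;0 0 0 0 0 0 0.075;0 0 0 0 0 0 0.085;0 0 0.01 0 0 0 0.085;0 0 0.04 0 0 0 0.085;0 0 0.08 0 0 0 0.085;0 0 0.11 0 0 0 0.085;0 0 0.12 0 0 0 0.085'
python3 -m pendant '-0.03 -0.02 0 0 0 0 0.085;-0.06 -0.045 0 0 0 0 0.085;-0.09 -0.075 0 0 0 0 0.085;-0.12 -0.11 0 0 0 0 0.085;-0.15 -0.145 0 0 0 0 0.085;-0.167 -0.17 0 0 0 0 0.085;-0.1722 -0.1794 0 0 0 0 0.085;-0.1722 -0.1794 -0.015 0 0 0 0.085;-0.1722 -0.1794 -0.04 0 0 0 0.085;-0.1722 -0.1794 -0.06 0 0 0 0.085'
python3 -c "
from h import *
cv2.imwrite('pics/t3.png',cv2.resize(cv2.convertScaleAbs(robot.read_camera('top'),alpha=1.6)[130:200,170:400],None,fx=3.4,fy=3.4,interpolation=2))
cv2.imwrite('pics/w3.png',robot.read_camera('wrist'));print(robot.get_state()['position'],pix('wrist',(.4334,-.0917,.048)))"
```

```text
time_s: 18.3
position: [0.6078, 0.0874, 0.1706]
tool_rot: [3.135, -0.0, 1.571]
contact_force: [1.5, -0.4, -0.3]
width: 0.0855
grasp_force: 0.0
time_s: 19.3
position: [0.4338, -0.0919, 0.1049]
tool_rot: [3.141, -0.0, 1.571]
contact_force: [-0.3, -0.2, 0.0]
width: 0.0852
grasp_force: 0.0
[ 0.43178448 -0.09092162  0.10338559] [279.07331147 247.43804725]
```

View pics/t3.png

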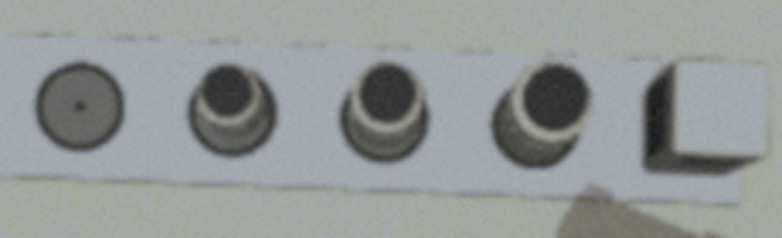

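View pics/w3.png

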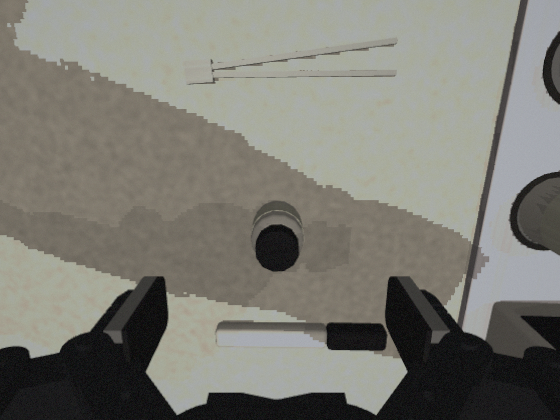

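b stands on mark 3, with its cap at about (229,90). a's cap is at (277,247), as predicted. Now gripping a.

```bash
python3 -c "
from h import *
print(ray('top',(170+229/3.4-.35,130+91/3.4-.35),.074))"
python3 -m pendant '0 0 -0.02 0 0 0 0.085;0 0 -0.045 0 0 0 0.085;0 0 -0.065 0 0 0 0.085;0 0 -0.078 0 0 0 0.085;0 0 -0.083 0 0 0 0.085;0 0 -0.083 0 0 0 0.075;0 0 -0.083 0 0 0 0.065;0 0 -0.083 0 0 0 0.055;0 0 -0.083 0 0 0 0.045;0 0 -0.083 0 0 0 0.035' 25
python3 -m pendant '0 0 0 0 0 0 0.03;0 0 0 0 0 0 0.025;0 0 0 0 0 0 0.02;0 0 0 0 0 0 0.02;0 0 0 0 0 0 0.02'
```

```text
[0.60687835 0.08477488 0.074     ]
time_s: 20.4
position: [0.4338, -0.0922, 0.0233]
tool_rot: [3.141, 0.0, 1.571]
contact_force: [0.3, 0.1, -0.6]
width: 0.0349
grasp_force: 0.0
time_s: 20.9
position: [0.4335, -0.0921, 0.0233]
tool_rot: [3.141, 0.0, 1.571]
contact_force: [-1.4, 0.3, 5.7]
width: 0.0291
grasp_force: 24.5
```

```bash
python3 -m pendant '0 0 0.01 0 0 0 0.02;0 0 0.035 0 0 0 0.02;0 0.005 0.065 0 0 0 0.02;0 0.025 0.09 0 0 0 0.02;0 0.055 0.1 0 0 0 0.02;0 0.09 0.1 0 0 0 0.02;0 0.13 0.1 0 0 0 0.02;0.01 0.165 0.1 0 0 0 0.02;0.03 0.2 0.1 0 0 0 0.02;0.06 0.23 0.1 0 0 0 0.02'
python3 -m pendant '0.035 0.02 0 0 0 0 0.02;0.07 0.03 0 0 0 0 0.02;0.1 0.0345 0 0 0 0 0.02;0.1147 0.0345 0 0 0 0 0.02;0.1147 0.0345 0 0 0 0 0.02;0.1147 0.0345 -0.015 0 0 0 0.02;0.1147 0.0345 -0.04 0 0 0 0.02;0.1147 0.0345 -0.065 0 0 0 0.02;0.1147 0.0345 -0.082 0 0 0 0.02;0.1147 0.0345 -0.089 0 0 0 0.02'
python3 -m pendant '0 0 -0.002 0 0 0 0.02;0 0 -0.0035 0 0 0 0.02;0 0 -0.0035 0 0 0 0.02;0 0 -0.0035 0 0 0 0.02'
```

```text
time_s: 21.9
position: [0.4926, 0.1399, 0.1235]
tool_rot: [-3.141, -0.0, 1.572]
contact_force: [2.0, -1.7, -0.8]
width: 0.0289
grasp_force: 25.0
time_s: 22.9
position: [0.6055, 0.172, 0.0321]
tool_rot: [-3.137, 0.001, 1.571]
contact_force: [-0.5, -0.4, -0.7]
width: 0.0291
grasp_force: 25.0
time_s: 23.3
position: [0.609, 0.1725, 0.0314]
tool_rot: [3.139, -0.0, 1.571]
contact_force: [0.9, 0.2, -0.5]
width: 0.0293
grasp_force: 25.0
```

```bash
python3 -m pendant '0 0 0 0 0 0 0.035;0 0 0 0 0 0 0.045;0 0 0 0 0 0 0.055;0 0 0 0 0 0 0.07;0 0 0 0 0 0 0.085;0 0 0.01 0 0 0 0.085;0 0 0.04 0 0 0 0.085;0 0 0.08 0 0 0 0.085;0 0 0.12 0 0 0 0.085;0 0 0.15 0 0 0 0.085'
python3 -m pendant '-0.03 0 0.02 0 0 0 0.085;-0.07 0 0.04 0 0 0 0.085;-0.11 0 0.05 0 0 0 0.085;-0.15 0 0.05 0 0 0 0.085;-0.18 0 0.05 0 0 0 0.085;-0.2 0 0.05 0 0 0 0.085;-0.2 0 0.05 0 0 0 0.085'
python3 - <<'E'
from h import *
im=cv2.convertScaleAbs(robot.read_camera('top'),alpha=1.6)
t=[cv2.resize(im[y-18:y+18,x-18:x+18],None,fx=7,fy=7,interpolation=2) for x,y in [(193,161),(238,163),(283,165),(327,166)]]
cv2.imwrite('pics/t4.png',np.vstack([np.hstack(t[:2]),np.hstack(t[2:])]))
print(robot.get_state()['position'])
for n,X,c in [('a',(.6081,.1728,.056),(193,161)),('b',(.6056,.0877,.074),(238,163)),('c',(.6031,.0026,.092),(283,165)),('d',(.6006,-.0824,.110),(327,166))]:
    p=pix('top',X); q=pix('top',(X[0],X[1],.008));print(n,[(p[i]-c[i]+18.5)*7-.5 for i in(0,1)],[(q[i]-c[i]+18.5)*7-.5 for i in(0,1)])
E
```

```text
time_s: 24.3
position: [0.6088, 0.1726, 0.1841]
tool_rot: [3.138, -0.0, 1.571]
contact_force: [0.3, 0.9, -0.5]
width: 0.0849
grasp_force: 0.0
time_s: 25.0
position: [0.4056, 0.1725, 0.2314]
tool_rot: [3.141, -0.0, 1.572]
contact_force: [0.0, -0.1, -0.1]
width: 0.0847
grasp_force: 0.0
[0.40757454 0.17255967 0.23143391]
a [np.float64(99.6729026560212), np.float64(99.98001252768415)] [np.float64(129.40819794298133), np.float64(128.24828968440136)]
b [np.float64(110.36428835302911), np.float64(87.80266615488222)] [np.float64(128.0937193117138), np.float64(126.48482782947329)]
c [np.float64(133.7743496244368), np.float64(75.73085895132468)] [np.float64(125.80580283282114), np.float64(124.70902408694303)]
d [np.float64(177.1400294882451), np.float64(70.76806080068346)] [np.float64(129.0999156910367), np.float64(129.913884994019)]
```

View pics/t4.png

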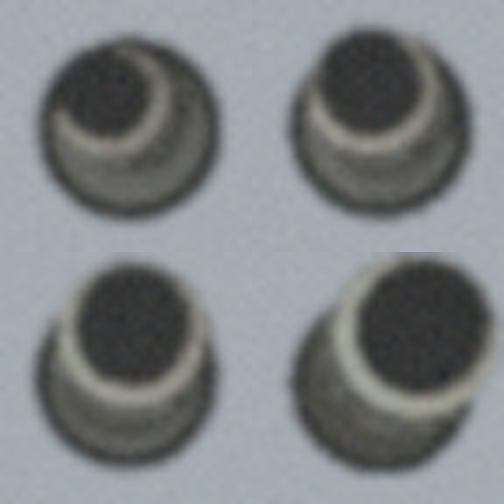

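The enlarged top view shows all four bottles upright on their marks, with caps within about 2 mm of where centred caps should appear. The order is d, c, b, a going away from the scanner, and the arm is clear.

```bash
python3 -c "
from workcell import robot
print(robot.close_job())"
```

```text
the job is handed in; nothing more can be done
None
```

The four bottles stand upright on the marks, tallest next to the scanner down to shortest at the far end, each within about 2 mm of centre by the top camera; the job was handed in at about 25 s, and no verdict was returned.

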